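# Turn the jar carousel to its stop, crack the large jar's sticky lid and hold it ajar

### The arm

A 6-joint arm with a two-finger parallel gripper is mounted at the origin on the work surface. World frame = base frame: x ahead of the robot, y to its left, z up, the work surface at z = 0. Lengths are in m, angles in rad, forces in N, time in s.
With the tool pointing down it reaches from about 0.35 to 0.775 m from the base axis. Payload 7.3 kg.
Tool frame: the origin (TCP) lies at the centre of the arm's flange, where the gripper is bolted on; the fingertips stand 178 mm ahead of it and the grasp point (between the pads) lies 159 mm ahead of it (tip_extent is the distance from the TCP to the fingertips, in m); z points along the fingers, y is the line along which they close (so a half turn about z gives the same grasp; the last joint's range is limited). The gripper opens to 92 mm and grips with 3 to 60 N. Pads are 19 mm wide; open, the fingers measure 130 mm over their backs; the gripper's body (75 mm by 190 mm) begins 47 mm behind the grasp point.
Start: joints at [1.094, 0.342, 1.524, -0, 1.275, -0.146], TCP at [0.17, 0.497, 0.405] pointing down, gripper open.
Joint ranges: [-2.53, 2.53], [-0.77, 2.02], [0.04, 2.7], [-1, 4.14], [0.28, 2.66], [-3.11, 3.11]. Speed limits (rad/s): [2.57, 2.57, 3.14, 3.14, 3.14, 3.14].

### API

Orientations are given as [roll, pitch, yaw] about the fixed x, y, z axes, in that order (R = Rz(yaw) Ry(pitch) Rx(roll)).
In Python, from cell import * gives the robot as it stands.
- The arm moves only by the tool arm_command, never from a script. Its arguments are lists of equal length, an entry for each row: "xyz": the shift along the world's x, y, z in mm, a list of three; "spin": the turn about the world's z in degrees. In form: {"xyz": [[tx, ty, tz], ...], "spin": [spin, ...]}. A call has 1 to 20 rows; each row shifts and turns the commanded pose from where the row before left it; what a row does not reach is not made up. A row lasts 1/10 s, in which the tool goes at most 50 mm and 8.59 degrees, less where a joint would pass 70% of its speed; a pose out of reach is approached as far as the arm can. A call with a gripper value outside its range is refused whole. "jaw" is the opening, from -1 (shut) to 1 (fully open), set as the call begins (left out, the last holds). The fingers move at their own pace and stop on an object; "squeeze" is the grip in N (left out, the last holds). Time passes only in rows, so rows that do not move let the fingers close. It gives the time, the measured TCP pose, the force, the opening and the grip force at its end, in the units of the state.
- observe(): the state, without advancing time (a new reading comes with each control period).
- read_camera(name): name is "side" or "top" or "wrist"; returns a dict with "img" (384x512x3 uint8, red, green, blue), "depth" (384x512 float32, m along the optical axis (not along the pixel's ray), 0 where there is no reading), "fx", "fy", "cx", "cy" (pixels), "dist_coeffs" ([k1, k2, p1, p2, k3] as OpenCV has them; the pictures are not rectified), "world_from_camera" (4x4, takes a point from camera to world coordinates). Camera axes: x right, y up, looking along -z (the intrinsics and any distortion apply to the point x, -y, -z); pixel columns grow to the right and rows downward; lengths in m; the calibration is good to about 2 mm. A picture is of the moment at which its call begins.
- hand_in(): hands the job in; it is judged then, once.
The state is a dict: "time": time; "qpos": joint angles; "qvel": joint speeds; "joint_efforts": joint torques, N m; "tool_pos": TCP position; "tool_rot": TCP orientation; "contact_force": force on the tool from outside, world axes, zero at the start; "torque": the same for the moment, N m; "opening": finger opening in m; "grip_force": force on a finger pad.
Only numpy, scipy, OpenCV 4.12 (cv2) and the standard library are available. Lean on these libraries where they do the work, as an engineer would, in place of code of your own. Each camera call takes 0.05 s, during which the arm holds its last target. There are 200 camera calls.

### The job

On the bench carousel of airtight chip jars, turn the disc until it clicks into its stop, with the large jar in front of the small steel catch. Then pull the large jar's lid free of its sticky rubber seal without letting it fly up, and finish while still holding it level and still, straight over the jar and about 25 mm above its rim, so that a colleague can slip a humidity probe in while little damp air gets to the chips. The lid stays shut until the carousel is on its stop and the carousel stays there; the small tin stays standing on the disc, and the other things on the bench are left alone.

Things in the scene. Friction and masses are not known exactly. Their poses are not given: they have to be found in the camera images.
- turn_axis (a point): the carousel's upright axis, at the disc's top face, 30 mm above the bench. Fixed; x points straight away from the catch (a small steel housing, 42 mm high, on the bench 172 to 220 mm from the axis, on the robot's side of the disc, at most 0.25 rad off the line to -x), y to the left of that, z up. At the stop the large jar lies on this frame's negative x axis
- turntable: the carousel: disc 320 mm across, bare aluminium, top 30 mm above the bench, turning about turn_axis, with the large jar, two small jars (59 mm across, 87 mm up to 105 mm with knobs) and a turning knob fixed on it. It starts 0.9 to 2.1 rad counterclockwise (from above) of its stop: turn it clockwise. Origin on the axis, 18 mm above the bench; the large jar is towards its -x
- jar_mouth (a point): centre of the large jar's rim, 85 mm from the axis, 105 mm up; moves with the disc. Clear jar 90 mm across, 75 mm high. The stop is a spring ball that drops between two pins in the disc's rim: from 0.12 to 0.06 rad before it push with about 6 N at the knob, then it draws itself in, to 0.01 rad; leaving takes about 6 N; elsewhere 1 N turns the disc and it stays where left
- turn_knob (a point): black round turning knob standing on the disc, 142 mm from the axis; grip part 24 mm across, 64 to 95 mm above the bench (a little narrower at its ends), on a 12 mm stem; this point is on its centre line, 80 mm above the bench. It moves with the disc, always 60 degrees clockwise (from above) of the large jar
- jar_lid: the large jar's loose lid, 0.2 kg: plate 92 mm across, 7 mm thick, 22 mm deep plug below, steel knob on top. Origin at the centre of the plate's underside, level with the rim when shut; z up. A rubber ring in the neck grips the plug: pulling up meets a peak of 11 to 19 N, 3 to 6 mm up; past it the ring nudges the lid up, and from 13 mm only its weight is left. Let go, it drops onto the ring
- lid_knob (a point): where to grip the lid: centre line of its steel knob, 33 mm above the plate's underside, 138 mm above the bench when shut; the knob is round, 26 mm across from 25 to 40 mm above the plate's underside, tapering to 20 mm at its top at 45 mm, with a 16 mm neck below
- tin: small round dark metal tin, 32 mm across, 21 mm high, standing loose on the disc 120 mm from the axis, 60 degrees counterclockwise of the large jar; it rides along as the disc turns. Origin under its centre, z up
- flux_tub: bystander: white round tub with lid, 53 mm across, 25 mm high, near the carousel; origin under its centre
- circuit_board: bystander: green circuit board 70 x 45 x 4 mm lying near the carousel; origin under its centre
- cutters: bystander: side cutters with red handles, about 130 mm long, 12 mm high, lying near the carousel; origin near the pivot, jaws to +x
- solder_spool: bystander: solder spool standing on its flange, 58 mm across, 38 mm high, beyond the carousel; origin under its centre
- tip_cleaner: bystander: round pot with brass wool, 68 mm across, 45 mm high; origin under its centre
- screwdriver: bystander: screwdriver 170 mm long lying on the bench to the robot's right

How it is judged:
On the way, in this order (a step that is already met when the one before it is completed fails the run):
1. the carousel rests on its stop with the lid still shut (y of jar_mouth in the frame of turn_axis between -0.005 and 0.005 m and x of jar_mouth in the frame of turn_axis below -0.07 m and z of jar_lid in the frame of jar_mouth below 0.004 m and angular speed of turntable below 0.1 rad/s), for 0.3 s.
2. the lid has broken free of its seal with the carousel on its stop (y of jar_mouth in the frame of turn_axis between -0.006 and 0.006 m and x of jar_mouth in the frame of turn_axis below -0.07 m and z of jar_lid in the frame of jar_mouth above 0.012 m), for 0.1 s.
At the end, for the whole second after the job is handed in: Only the fingers hold the lid (nothing of the carousel carries it): still, level within 0.12 rad, underside 17 to 35 mm above the rim, within 10 mm of straight over the jar. Carousel on its stop within 5 mm at the jar, tin standing on the disc, bystanders within 30 mm of their places (y of jar_mouth in the frame of turn_axis between -0.005 and 0.005 m and x of jar_mouth in the frame of turn_axis below -0.07 m and z of jar_lid in the frame of jar_mouth between 0.017 and 0.035 m and horizontal distance between jar_lid and jar_mouth below 0.01 m and angle between jar_lid's own z axis and vertical below 0.12 rad and linear speed of jar_lid below 0.03 m/s and contact force between the fingers and jar_lid above 1 N and contact force between jar_lid and turntable below 0.5 N and angle between tin's own z axis and vertical below 0.2 rad and height (world z) of tin between 0.024 and 0.045 m and distance of each of flux_tub, circuit_board, cutters, solder_spool, tip_cleaner, screwdriver from where it was at the start of the episode below 0.03 m); the arm keeps its last pose, push and grip.
It fails at once if the lid flies up more than 60 mm above the rim (z of jar_lid in the frame of jar_mouth above 0.06 m).
It fails at once if the lid is opened while the carousel is off its stop (z of jar_lid in the frame of jar_mouth above 0.012 m and (y of jar_mouth in the frame of turn_axis above 0.01 m or y of jar_mouth in the frame of turn_axis below -0.01 m or x of jar_mouth in the frame of turn_axis above -0.07 m)).
It fails at once if the tin is knocked over, lifted or off the disc (angle between tin's own z axis and vertical above 0.5 rad or height (world z) of tin below 0.02 m or height (world z) of tin above 0.055 m).
It fails at once if a bystander is pushed about (distance of any of flux_tub, circuit_board, cutters, solder_spool, tip_cleaner, screwdriver from where it was at the start of the episode above 0.03 m).
It also fails if it takes over 51 s, if anything falls off the work surface, if the arm or the gripper's body presses on something with over 40 N, if the wrist force passes 120 N, or if a joint passes its speed limit or range.

## Working session

There is one attempt and no reset: what is moved stays moved. The work goes in short steps, Python scripts to look and compute and a tool call to move; the robot and the scene stay as the last step left them, time stands still between calls to the robot, and variables do not carry over. Pictures are saved under pics/ and viewed, at most 10 in all, crops included, and the job is handed in when it is done.

Besides the shell and the picture viewer there is one more tool, called as a command line: name --pt "numbers of a row" for each row, then --argument value for the rest. arm_command: Moves the arm, as the interface text tells. Its arguments: {"type":"object","properties":{"xyz":{"type":"array","items":{"type":"array","items":{"type":"number"}}},"spin":{"type":"array","items":{"type":"number"}},"jaw":{"type":"number"},"squeeze":{"type":"number"}},"required":["xyz","spin"]}

```bash
mkdir -p pics
cat > h.py <<'E'
from cell import *
import numpy as np, cv2
def K(c): return np.array([[c['fx'],0,c['cx']],[0,c['fy'],c['cy']],[0,0,1.]])
def rays(c,px):
    u=cv2.undistortPoints(np.array(px,float).reshape(-1,1,2),K(c),np.array(c['dist_coeffs'],float)).reshape(-1,2)
    d=np.c_[u[:,0],-u[:,1],-np.ones(len(u))]; T=np.array(c['world_from_camera'])
    return T[:3,3],d@T[:3,:3].T
def onz(c,px,z):
    o,d=rays(c,px); return o+d*((z-o[2])/d[:,2])[:,None]
def save(c,n): cv2.imwrite(f'pics/{n}.png',c['img'][:,:,::-1])
E
python3 - <<'E'
from h import *
import pickle
s=observe();print({k:np.round(v,3) for k,v in s.items()})
ims={}
for n in('top','side'):
    c=read_camera(n);save(c,n+'0');ims[n]=c
    print(n,c['fx'],c['dist_coeffs'],np.round(c['world_from_camera'],3).tolist())
pickle.dump(ims,open('i0.pkl','wb'))
cv2.imwrite('pics/both.png',cv2.resize(np.vstack([ims['top']['img'],ims['side']['img']])[:,:,::-1],None,fx=.78,fy=.78))
E
```

```text
{'time': np.float64(0.0), 'qpos': array([ 1.094,  0.343,  1.525, -0.   ,  1.275, -0.146]), 'qvel': array([-0.001, -0.001, -0.   , -0.   , -0.   ,  0.001]), 'joint_efforts': array([ 1.0000e-03, -4.3124e+01, -2.4423e+01,  7.2000e-02,  5.6000e-02,
       -0.0000e+00]), 'tool_pos': array([0.17 , 0.496, 0.404]), 'tool_rot': array([-3.14 , -0.   ,  2.811]), 'contact_force': array([ 0.448,  0.629, -0.948]), 'torque': array([-0.02 , -0.035,  0.027]), 'grip_force': np.float64(0.0), 'opening': np.float64(0.092)}
top 472.1031121180134 [-0.13653684  0.          0.          0.          0.        ] [[-0.005, 0.983, -0.184, 0.328], [-1.0, -0.01, -0.022, -0.029], [-0.023, 0.183, 0.983, 1.427], [0.0, 0.0, 0.0, 1.0]]
side 418.330937437972 [-0.0544569  0.         0.         0.         0.       ] [[0.71, 0.533, -0.46, -0.124], [-0.704, 0.549, -0.451, -0.724], [0.012, 0.644, 0.765, 1.33], [0.0, 0.0, 0.0, 1.0]]
```

View pics/top0.png

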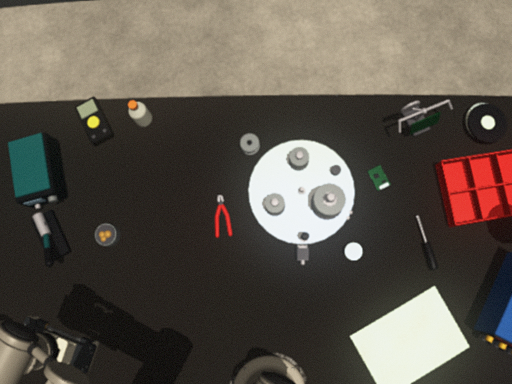

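View pics/side0.png

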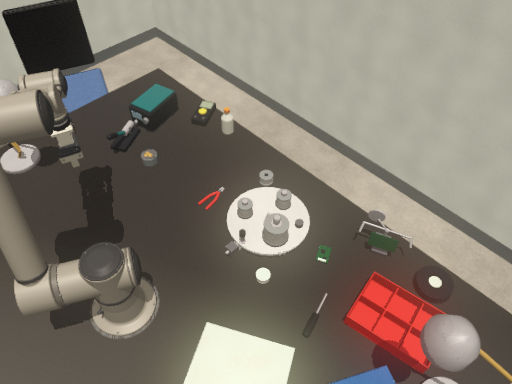

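The top view shows the disc centred near (302,191), the catch at (303,253), the large jar's knob at (330,198), the black knob at (304,236) and the tin at (335,170). The cutters are at (222,215), the tub at (353,251), the board at (378,177). The side view agrees.

```bash
cat > p.py <<'E'
from h import *
import pickle
ims=pickle.load(open('i0.pkl','rb'))
c=ims['top'];im=c['img'].astype(int)
g=im.min(2)
m=((g>150)).astype(np.uint8);m[:, :235]=0;m[:,362:]=0;m[:130]=0;m[250:]=0
cs,_=cv2.findContours(m,cv2.RETR_EXTERNAL,cv2.CHAIN_APPROX_NONE)
k=max(cs,key=cv2.contourArea)
P=onz(c,k.reshape(-1,2),.030)
def circ(P):
    x=P[:,:2]
    for _ in range(5):
        a=np.linalg.lstsq(np.c_[2*x,np.ones(len(x))],(x**2).sum(1),rcond=None)[0]
        r=np.sqrt(a[2]+a[0]**2+a[1]**2);e=np.hypot(*(x-a[:2]).T)-r;x=x[abs(e)<max(.002,e.std()*1.5)]
    return a[:2],r,len(x)
print('disc',circ(P))
for n,(u,v,z) in dict(lid=(330,198,.15),knob=(304,236,.095),tin=(335,170,.051),catch=(303,250,.042),sj1=(274,203,.105),sj2=(298,157,.105)).items(): print(n,onz(c,[(u,v)],z)[0].round(4))
big=np.hstack([cv2.resize(ims['top']['img'][130:270,235:400],None,fx=4,fy=4,interpolation=2)])
cv2.imwrite('pics/z.png',big[:,:,::-1])
E
python3 p.py
```

```text
disc (array([ 0.59291499, -0.09982889]), np.float64(0.15855888566661272), 289)
lid [ 0.5486 -0.1726  0.15  ]
knob [ 0.45   -0.1023  0.095 ]
tin [ 0.6505 -0.2013  0.051 ]
catch [ 0.4138 -0.1015  0.042 ]
sj1 [ 0.5435 -0.0184  0.105 ]
sj2 [ 0.6775 -0.0888  0.105 ]
```

View pics/z.png

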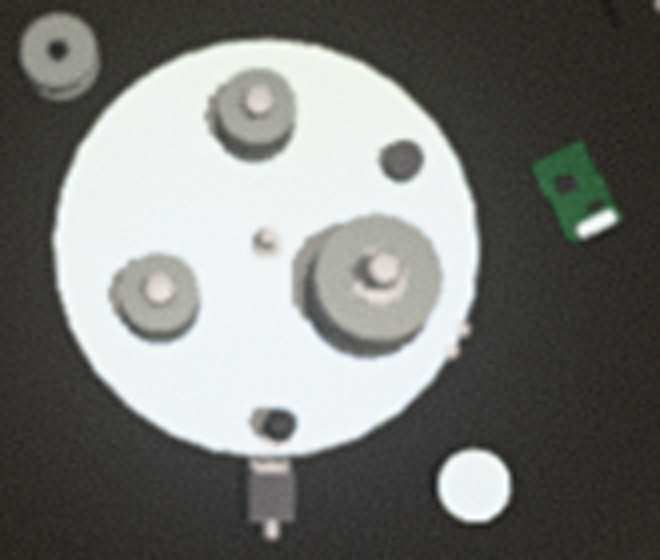

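arm_command --pt "30 -40 0" --pt "30 -40 0" --pt "30 -40 0" --pt "30 -40 0" --pt "30 -40 0" --pt "30 -40 0" --pt "30 -40 0" --pt "30 -40 0" --pt "6 -40 0" --pt "6 -40 0" --pt "6 -40 0" --pt "6 -40 0" --pt "6 -40 0" --pt "6 -40 -10" --pt "5 -41 -20" --pt "0 0 -20" --pt "0 0 0" --pt "0 0 0" --spin '[2, 2, 2, 2, 2, 2, 2, 2, 2, 2, 1, 0, 0, 0, 0, 0, 0, 0]' --jaw 1 --squeeze 20

```text
time: 1.9
tool_pos: [0.4514, -0.1042, 0.3548]
tool_rot: [3.141, -0.001, -3.106]
contact_force: [0.8, 1.1, 0.1]
opening: 0.0916
grip_force: 0.0
```

Run:
```python
from h import *
import pickle
s=observe();print({k:np.round(s[k],3) for k in('time','tool_pos','tool_rot','contact_force','qpos')})
c=read_camera('wrist');save(c,'w1');pickle.dump(c,open('w1.pkl','wb'));print(np.round(c['world_from_camera'],3).tolist(),c['fx'])
for z,n in((.03,'disc'),(.15,'lid')):
  T=np.array(c['world_from_camera'])
  for p in((.593,-.1,z),(.451,-.105,.095),(.554,-.175,.15)):
    q=T[:3,:3].T@(np.array(p)-T[:3,3]);q=q*[1,-1,-1]
    print(p,cv2.projectPoints(q.reshape(1,3),np.zeros(3),np.zeros(3),K(c),np.array(c['dist_coeffs'],float))[0].ravel().round(1))
```

```text
{'time': np.float64(1.9), 'tool_pos': array([ 0.451, -0.104,  0.355]), 'tool_rot': array([ 3.141e+00, -1.000e-03, -3.106e+00]), 'contact_force': array([0.753, 1.141, 0.121]), 'qpos': array([-0.393,  0.281,  1.763,  0.   ,  1.099, -1.999])}
[[-0.036, -0.956, -0.293, 0.372], [0.999, -0.034, -0.011, -0.108], [0.0, -0.293, 0.956, 0.335], [0.0, 0.0, 0.0, 1.0]] 346.1346938221815
(0.593, -0.1, 0.03) [259.8 305.5]
(0.451, -0.105, 0.095) [259.7 195.4]
(0.554, -0.175, 0.15) [152.9 358.5]
(0.593, -0.1, 0.15) [259.7 403.4]
(0.451, -0.105, 0.095) [259.7 195.4]
(0.554, -0.175, 0.15) [152.9 358.5]
```

View pics/w1.png

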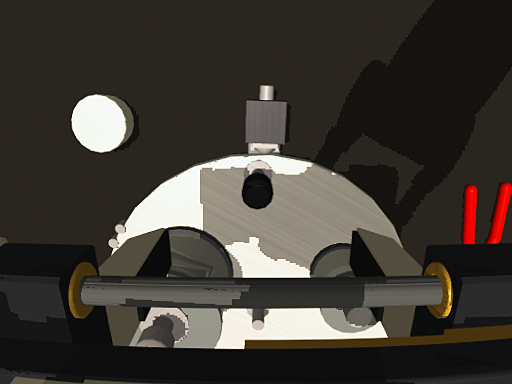

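The wrist view shows the black knob at (258,192), within about 2 mm of prediction, with the catch at (266,120) clear behind it. I'll descend and grip.

arm_command --pt "-1 0 -20" --pt "0 0 -25" --pt "0 0 -25" --pt "0 0 -25" --pt "0 0 -15" --pt "0 0 -6" --pt "0 0 0" --spin '[0, 0, 0, 0, 0, 0, 0]'

```text
time: 2.65
tool_pos: [0.4508, -0.1039, 0.2391]
tool_rot: [3.142, 0.0, -3.105]
contact_force: [0.8, -0.2, 0.9]
opening: 0.0917
grip_force: 0.0
```

arm_command --pt "0 0 0" --pt "0 0 0" --pt "0 0 0" --pt "0 0 0" --pt "0 0 0" --pt "0 0 0" --pt "0 0 0" --pt "0 0 0" --spin '[0, 0, 0, 0, 0, 0, 0, 0]' --jaw -1 --squeeze 20

```text
time: 3.45
tool_pos: [0.4505, -0.1045, 0.2387]
tool_rot: [3.141, -0.0, -3.106]
contact_force: [-0.1, 1.0, -0.2]
opening: 0.032
grip_force: 0.0
```

Run:
```python
from h import *
import pickle
c=pickle.load(open('w1.pkl','rb'))
print('catch',onz(c,[(266,100),(266,142)],.042),'knobtop',onz(c,[(258,194)],.095),'knob base-tub',onz(c,[(98,123)],.025))
A=np.array([.593,-.1]);t0=np.radians(182)
for i in range(0,61,4):
    t=t0-np.radians(i);print(i,(1000*(A+.142*np.array([np.cos(t),np.sin(t)]))).round(1))
```

```text
catch [[ 0.38522712 -0.1021477   0.042     ]
 [ 0.42027869 -0.10075006  0.042     ]] knobtop [[ 0.44997942 -0.10627917  0.095     ]] knob base-tub [[ 0.41000775 -0.25375877  0.025     ]]
0 [ 451.1 -105. ]
4 [451.1 -95. ]
8 [451.8 -85.2]
12 [453.2 -75.3]
16 [455.2 -65.6]
20 [457.9 -56.1]
24 [461.3 -46.8]
28 [465.4 -37.8]
32 [470. -29.]
36 [475.3 -20.6]
40 [481.1 -12.6]
44 [487.5  -5. ]
48 [494.4   2.1]
52 [501.7   8.8]
56 [509.5  14.9]
60 [517.8  20.4]
```

arm_command --pt "0 0 0" --pt "0 0 0" --pt "0 0 0" --pt "0 2 0" --pt "0 4 0" --pt "0 4 0" --pt "0.5 10 0" --pt "1.2 10 0" --pt "2 9.7 0" --pt "2.7 9.5 0" --pt "3.4 9.3 0" --pt "4.1 9 0" --pt "4.6 8.8 0" --pt "5.3 8.4 0" --pt "5.8 8 0" --pt "6.4 7.6 0" --pt "0 0 0" --spin '[0, 0, 0, -0.8, -1.6, -1.6, -4, -4, -4, -4, -4, -4, -4, -4, -4, -4, 0]'

```text
time: 5.15
tool_pos: [0.4881, -0.0039, 0.2388]
tool_rot: [3.14, 0.004, 2.407]
contact_force: [5.3, -3.8, -4.4]
opening: 0.0234
grip_force: 20.0
```

Run:
```python
from h import *
import pickle
s=observe();print({k:np.round(s[k],4) for k in('time','tool_pos','tool_rot','contact_force','opening','grip_force')})
c=read_camera('top');save(c,'t2')
im=c['img'];cv2.imwrite('pics/t2z.png',cv2.resize(im[130:270,235:400],None,fx=4,fy=4,interpolation=2)[:,:,::-1])
```

```text
{'time': np.float64(5.15), 'tool_pos': array([ 0.4881, -0.0039,  0.2388]), 'tool_rot': array([3.1396, 0.0038, 2.4074]), 'contact_force': array([ 5.316 , -3.7599, -4.4296]), 'opening': np.float64(0.0234), 'grip_force': np.float64(20.0003)}
```

View pics/t2z.png

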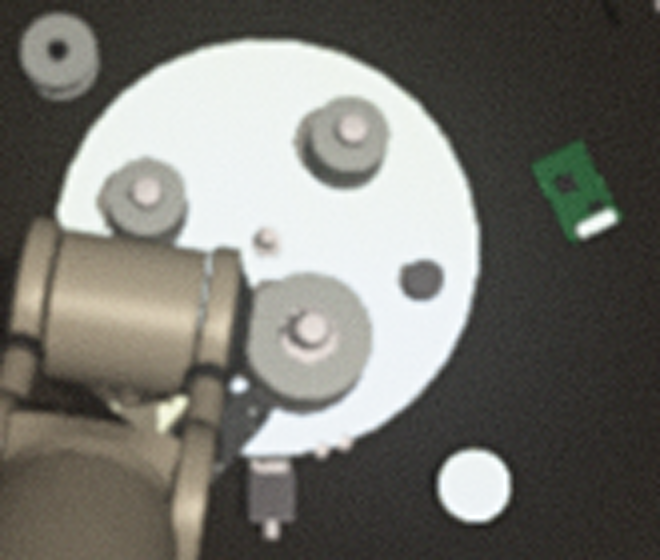

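The disc has followed. The pins are at (333,447) and the catch nose at (270,462), so about 16° remain.

arm_command --pt "6.9 7.1 0" --pt "7.3 6.7 0" --pt "3.9 3.1 0" --pt "3.9 3 0" --pt "2.1 1.4 0" --pt "2.1 1.4 0" --pt "2.1 1.4 0" --pt "2.1 1.3 0" --pt "0 0 0" --pt "0 0 0" --spin '[-4, -4, -2, -2, -1, -1, -1, -1, 0, 0]'

```text
time: 6.2
tool_pos: [0.5183, 0.0207, 0.2388]
tool_rot: [3.138, 0.004, 2.129]
contact_force: [7.3, -3.8, -5.7]
opening: 0.0232
grip_force: 20.0
```

Run:
```python
from h import *
s=observe();print({k:np.round(s[k],4) for k in('time','tool_pos','tool_rot','contact_force','opening','grip_force')})
c=read_camera('top')
im=c['img'];cv2.imwrite('pics/t3z.png',cv2.resize(im[180:260,280:370],None,fx=7,fy=7,interpolation=2)[:,:,::-1])
```

```text
{'time': np.float64(6.2), 'tool_pos': array([0.5183, 0.0207, 0.2388]), 'tool_rot': array([3.1383, 0.0035, 2.1293]), 'contact_force': array([ 7.2632, -3.7937, -5.7309]), 'opening': np.float64(0.0232), 'grip_force': np.float64(19.9993)}
```

View pics/t3z.png

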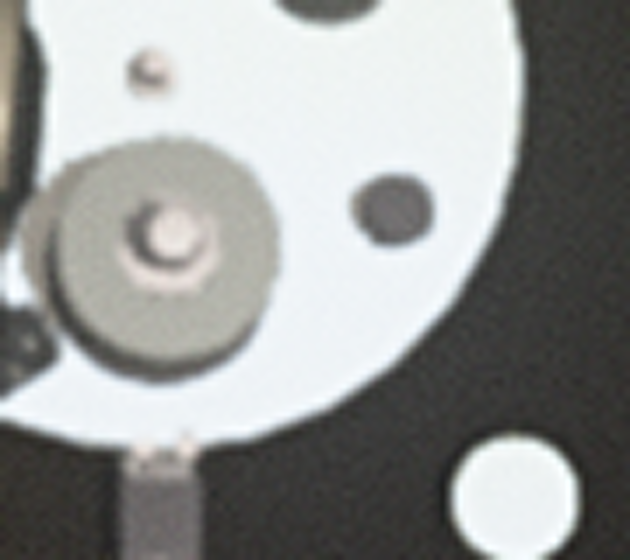

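The pins now straddle the catch nose near (165,443), and the force pulls the tool forward, so the detent is drawing in. I'll move slightly further and then release.

arm_command --pt "1.1 0.6 0" --pt "1.1 0.6 0" --pt "0 0 0" --pt "0 0 0" --spin '[-0.5, -0.5, 0, 0]'

```text
time: 6.65
tool_pos: [0.5204, 0.0219, 0.2387]
tool_rot: [3.139, 0.003, 2.112]
contact_force: [7.9, -4.2, -6.4]
opening: 0.0234
grip_force: 20.0
```

arm_command --pt "0 0 0" --pt "0 0 0" --pt "0 0 0" --pt "0 0 0" --pt "0 0 0" --pt "0 0 0" --pt "0 0 0" --pt "0 0 0" --spin '[0, 0, 0, 0, 0, 0, 0, 0]' --jaw 0.2

```text
time: 7.45
tool_pos: [0.5191, 0.0225, 0.2388]
tool_rot: [3.142, -0.0, 2.113]
contact_force: [-0.6, 1.0, 0.4]
opening: 0.0551
grip_force: 0.0
```

```bash
cat > m.py <<'E'
from h import *
s=observe();print({k:np.round(s[k],4) for k in('time','tool_pos','tool_rot','contact_force','opening','grip_force')})
c=read_camera('top')
im=c['img'];x0,y0=290,190;z=cv2.resize(im[y0:y0+60,x0:x0+60],None,fx=9,fy=9,interpolation=2)
cv2.imwrite('pics/t4z.png',z[:,:,::-1])
cu=im[195:240,290:325].astype(int)
print(onz(c,[(303,215),(305.3,213.6)],.15)[:,:2])
E
python3 m.py
```

```text
{'time': np.float64(7.45), 'tool_pos': array([0.5191, 0.0225, 0.2388]), 'tool_rot': array([ 3.1415, -0.    ,  2.1127]), 'contact_force': array([-0.5548,  0.9929,  0.3786]), 'opening': np.float64(0.0551), 'grip_force': np.float64(0.0)}
[[ 0.50231554 -0.0975352 ]
 [ 0.50610669 -0.10388009]]
```

View pics/t4z.png

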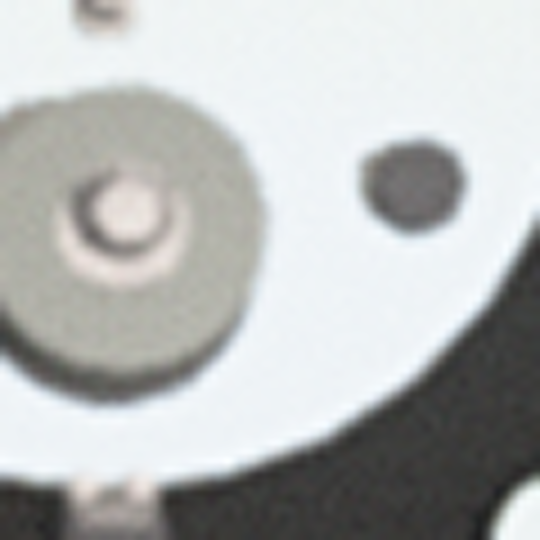

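The lid knob is at (304,212.6) px, about (0.509, -0.1005) m, in line with the catch, and the force vanished on release. The disc is on its stop. Next I'll rise and go over the lid.

arm_command --pt "0 0 20" --pt "0 0 35" --pt "0 0 40" --pt "0 0 25" --pt "-1 -15 0" --pt "-2 -30 0" --pt "-2 -35 0" --pt "-3 -30 0" --pt "-3 -13 0" --pt "0 0 0" --pt "0 0 0" --spin '[0, 0, 0, 0, -5, -6, -7, -7, -6, 0, 0]' --jaw 0.2

```text
time: 8.6
tool_pos: [0.508, -0.1004, 0.3587]
tool_rot: [-3.142, -0.0, 1.574]
contact_force: [-0.1, 0.1, 0.6]
opening: 0.0552
grip_force: 0.0
```

Run:
```python
from h import *
s=observe();print({k:np.round(s[k],4) for k in('time','tool_pos','tool_rot')})
c=read_camera('wrist');save(c,'w5')
T=np.array(c['world_from_camera'])
for p in((.5085,-.1005,.15),):
    q=T[:3,:3].T@(np.array(p)-T[:3,3]);q=q*[1,-1,-1]
    print(p,cv2.projectPoints(q.reshape(1,3),np.zeros(3),np.zeros(3),K(c),np.array(c['dist_coeffs'],float))[0].ravel().round(1))
    for d in ([.01,0,0],[0,.01,0]):
      q=(T[:3,:3].T@(np.array(p)+d-T[:3,3]))*[1,-1,-1];print(d,(q[:2]/q[2]*c['fx']+[c['cx'],c['cy']]).round(1))
```

```text
{'time': np.float64(8.6), 'tool_pos': array([ 0.508 , -0.1004,  0.3587]), 'tool_rot': array([-3.1416e+00, -4.0000e-04,  1.5737e+00])}
(0.5085, -0.1005, 0.15) [259.7 223.1]
[0.01, 0, 0] [276.7 223.2]
[0, 0.01, 0] [259.7 207.2]
```

View pics/w5.png

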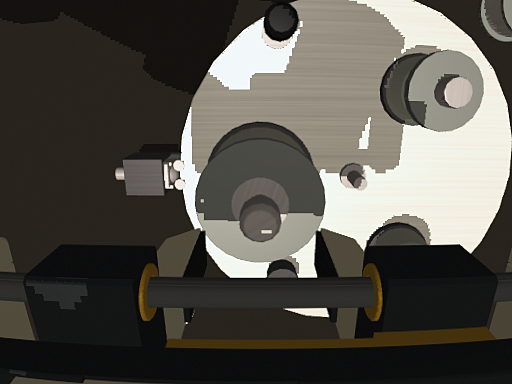

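The lid knob's top is at (262,225), within 1.5 mm of prediction. The pins at (178,165) and (180,184) straddle the catch's ball.

arm_command --pt "1 -0.5 -15" --pt "0 0 -20" --pt "0 0 -15" --pt "0 0 -8" --pt "0 0 -3.5" --pt "0 0 0" --spin '[0, 0, 0, 0, 0, 0]'

```text
time: 9.25
tool_pos: [0.5093, -0.1006, 0.2972]
tool_rot: [-3.142, -0.0, 1.573]
contact_force: [-0.5, 0.5, -0.3]
opening: 0.0552
grip_force: 0.0
```

arm_command --pt "0 0 0" --pt "0 0 0" --pt "0 0 0" --pt "0 0 0" --pt "0 0 0" --pt "0 0 0" --pt "0 0 0" --pt "0 0 0" --spin '[0, 0, 0, 0, 0, 0, 0, 0]' --jaw -1 --squeeze 55

```text
time: 10.05
tool_pos: [0.5088, -0.1011, 0.2975]
tool_rot: [-3.141, 0.0, 1.572]
contact_force: [-3.5, 0.4, 5.2]
opening: 0.0242
grip_force: 55.0
```

arm_command --pt "0 0 0.5" --pt "0 0 0.5" --pt "0 0 0.5" --pt "0 0 0.5" --pt "0 0 0" --spin '[0, 0, 0, 0, 0]'

```text
time: 10.55
tool_pos: [0.5089, -0.1009, 0.2985]
tool_rot: [-3.14, -0.001, 1.572]
contact_force: [-1.6, 0.0, -7.6]
opening: 0.0244
grip_force: 55.0
```

arm_command --pt "0 0 0.5" --pt "0 0 0.5" --pt "0 0 0.5" --pt "0 0 0.5" --pt "0 0 0" --spin '[0, 0, 0, 0, 0]'

```text
time: 11.05
tool_pos: [0.5088, -0.1009, 0.3006]
tool_rot: [-3.14, -0.001, 1.572]
contact_force: [-1.9, 0.4, -17.9]
opening: 0.0248
grip_force: 55.0
```

arm_command --pt "0 0 0.5" --pt "0 0 0.5" --pt "0 0 0.5" --pt "0 0 0.5" --pt "0 0 0.5" --pt "0 0 0.5" --pt "0 0 0.5" --pt "0 0 0.5" --pt "0 0 0" --spin '[0, 0, 0, 0, 0, 0, 0, 0, 0]'

```text
time: 11.95
tool_pos: [0.5094, -0.1012, 0.3061]
tool_rot: [3.14, 0.001, 1.572]
contact_force: [-3.0, 0.6, -0.9]
opening: 0.0242
grip_force: 55.0
```

arm_command --pt "0 0 1" --pt "0 0 1" --pt "0 0 1" --pt "0 0 1" --pt "0 0 1" --pt "0 0 1.5" --pt "0 0 2" --pt "0 0 2" --pt "0 0 2" --pt "0 0 2" --pt "0 0 1.5" --pt "0 0 0" --pt "0 0 0" --pt "0 0 0" --pt "0 0 0" --pt "0 0 0" --spin '[0, 0, 0, 0, 0, 0, 0, 0, 0, 0, 0, 0, 0, 0, 0, 0]'

```text
time: 13.55
tool_pos: [0.5091, -0.101, 0.3212]
tool_rot: [-3.142, -0.0, 1.572]
contact_force: [-0.0, -0.5, -1.9]
opening: 0.0241
grip_force: 55.0
```

Run:
```python
from h import *
s=observe();print({k:np.round(s[k],4) for k in('time','tool_pos','tool_rot','contact_force')})
a=read_camera('side')['img'][190:280,210:330];b=read_camera('wrist');save(b,'w6')
t=read_camera('top')['img'][150:270,240:400]
z=np.vstack([np.hstack([cv2.resize(a,(400,300),interpolation=2),cv2.resize(t,(400,300),interpolation=2)]),np.hstack([cv2.resize(b['img'],(400,300)),np.zeros((300,400,3),np.uint8)])])
cv2.imwrite('pics/f.png',z[:,:,::-1])
```

```text
{'time': np.float64(13.55), 'tool_pos': array([ 0.5091, -0.101 ,  0.3212]), 'tool_rot': array([-3.1415e+00, -1.0000e-04,  1.5716e+00]), 'contact_force': array([-0.0403, -0.5459, -1.9043])}
```

View pics/f.png

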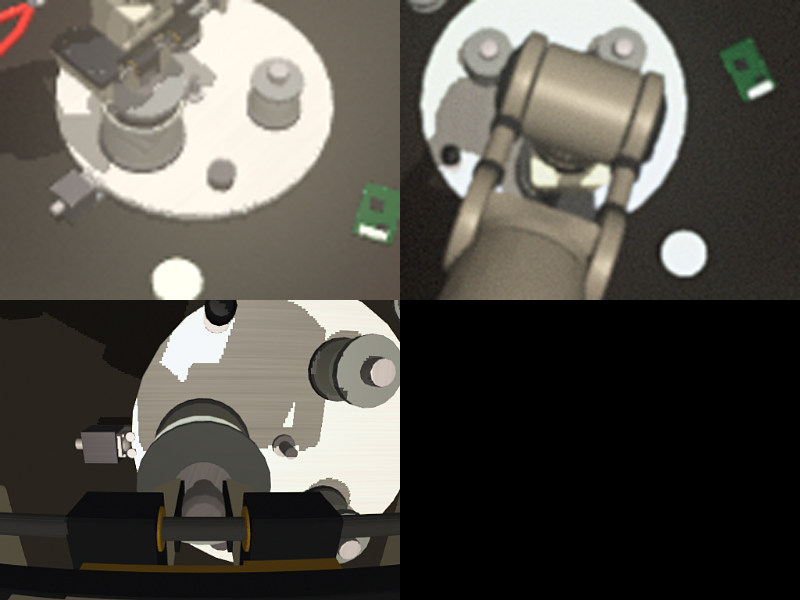

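The lid is clear of the jar. A light rim shows below it at (205,425), its weight of 1.9 N hangs on the fingers, the pins straddle the catch at (130,443), and the tin is standing at (222,173).

arm_command --pt "0 0 1" --pt "0 0 0.5" --pt "0 0 0" --pt "0 0 0" --pt "0 0 0" --pt "0 0 0" --spin '[0, 0, 0, 0, 0, 0]'

```text
time: 14.3
tool_pos: [0.5091, -0.101, 0.3227]
tool_rot: [3.142, -0.0, 1.572]
contact_force: [-0.8, -0.2, -2.7]
opening: 0.0242
grip_force: 55.0
```

```bash
python3 -c "
from cell import *
print(hand_in())"
```

```text
the job is handed in; nothing more can be done
None
```

The job is handed in at 14.3 s, with no verdict returned: the carousel sits on its stop, and the arm holds the freed lid level about 25 mm above the large jar's rim.

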